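# Find the power key that still snaps in and guard it

### The job

Of the three push keys on the bench power box only one still works: press the keys slowly, one after another and never harder than about 12 N, passing over those that stay soft and spring back, until you feel one snap over; it then stays in. Then gently set the guard cap over that key so that it sits flat on the box, and let go of it. Leave the other things on the bench where they stand.

Things in the scene. Friction and masses are not known exactly. Their poses are not given: they have to be found in the camera images.
- box: grey bench power box fixed to the bench, 110 mm (its x) by 270 mm (its y), flat top 55 mm above the bench; origin at the centre of its underside, z up. Three identical dark round push keys stand in a row along its y axis on its top.
- cap_grip (a point): point on the guard cap's axis, in its grip post, 39 mm above the cap's rim (12 mm below the top of the post).
- cap: guard cap, loose ivory plastic, 60 g or so: an upside-down round cup 46 mm across and 16.7 mm high, open underneath (hollow 36 mm across and 12.7 mm deep), with an upright round grip post 22 mm across and 34 mm tall on its closed top (50.7 mm high in all). Origin at the centre of its rim (underside), z up. It starts standing on the bench and goes on the box the same way up.
- seat_1 (a point): centre of key place 1 of 3, on the key's axis, in the plane of the box's top. Places 1 to 3 run from +y to -y of the box, 80 mm apart. Each key is a plain upright cylinder 26 mm across that moves straight down; its top stands 14 to 20 mm above the box top when out (differs from key to key, not known beforehand).
- seat_2 (a point): centre of key place 2 of 3, on the key's axis, in the plane of the box's top. One key, at an unknown place, is sound: its force climbs from 1 N to a peak of 4 to 6 N at 1 to 2 mm, then collapses to nothing by 4 mm (the snap), and it stays in, 8 mm lower than before; pressed on from there it stiffens fast, over 15 N at 9.5 mm.
- seat_3 (a point): centre of key place 3 of 3, on the key's axis, in the plane of the box's top. The other two keys are worn: their force grows steadily from about 1.2 N by about 1 N per mm, with no snap, to a hard stop at 10.5 mm, and they spring back out. Over a key that is out the guard cap stands at least 1.3 mm off the box top; over the key that has snapped in it sits flat on the box.
- amber: bystander, loose: amber glass reagent bottle, 64 mm across, 130 mm tall; origin at the centre of its underside.
- beaker: bystander, loose: open glass beaker, 68 mm across, 85 mm tall; origin at the centre of its underside.
- rack: bystander, loose: white tube rack with eight blue-capped tubes, 70 x 160 x 94 mm; origin at the centre of its underside.
- dish: bystander, loose: lidded culture dish, 94 mm across, 16 mm high; origin at the centre of its underside.
- carton: bystander, loose: plain paper carton, 90 x 130 x 75 mm; origin at the centre of its underside.
- screwlid: bystander, loose: flat grey screw lid, 52 mm across, 16 mm high (not the guard cap); origin at the centre of its underside.
Not all that is in view belongs to the job. What is meant by the cap is not orange or red, and is the smaller of those in its own colour.

How it is judged:
By the outcome, as a careful person would: the job done as asked, in the order asked, and still so for the second after the job is handed in, with the robot touching nothing.
It also fails if it takes over 72 s, if anything falls off the work surface, if the arm or the gripper's body presses on something with over 40 N, if the wrist force passes 120 N, or if a joint passes its speed limit or range.

### The arm

A 7-joint arm with a two-finger parallel gripper is mounted at the origin on the work surface. World frame = base frame: x ahead of the robot, y to its left, z up, the work surface at z = 0. Lengths are in m, angles in rad, forces in N, time in s.
With the tool pointing down it reaches from about 0.375 to 0.925 m from the base axis. Payload 3.1 kg.
Tool frame: the origin (TCP) lies between the finger pads; the fingertips stand 19 mm ahead of it and the grasp point (between the pads) is the TCP; z points along the fingers, y is the direction in which the jaws open and shut (so a half turn about z gives the same grasp; the last joint's range is limited). The gripper opens to 85 mm and grips with 20 to 120 N. Pads are 22 mm wide; open, the fingers measure 114 mm over their backs; the gripper's body (76 mm by 85 mm) begins 54 mm behind the grasp point. The pads swing forward as they close: fully open they stand 13 mm farther back than shut.
Start: joints at [1.142, 0.383, 0.044, 1.598, -0.018, 1.161, -0.05], TCP at [0.211, -0.615, 0.25] pointing down, gripper open.
Joint ranges: [-2.61, 2.61], [-0.41, 2.15], [-1.48, 1.57], [0, 2.5], [-1.57, 4.71], [0.05, 1.97], [-2.85, 2.85]. Speed limits (rad/s): [2.79, 2.79, 3.14, 3.14, 3.14, 3.14, 3.14].

### API

Orientations are given as a unit quaternion [x, y, z, w].
In Python, from bench import move_ptp, movel, move_j, move_gripper, pause, inverse_kinematics, read_camera, camera_params, MotionError, sign_off, look_for, tip_of, read_time_s, read_qpos, read_joint_vel, read_effort, read_eef_pos, read_tcp_rot, read_ft_force, read_ft_torque, read_finger_gap gives the robot as it stands. Calls block until the motion is done:
- move_ptp(position, orientation): joint-space move of the TCP to a pose.
- movel(position, orientation=None, speed=0.15): straight line of the TCP; orientation=None keeps the orientation; speed is the mean speed in m/s.
- move_j(angles): joint-space move.
- move_gripper(opening, effort=None): finger opening in m; effort is the grip in N (None keeps the last); returns when the fingers have stopped.
- pause(seconds).
- inverse_kinematics(position, orientation): joint angles nearest the present ones, or None.
- read_camera(name): name is "side" or "top"; returns the picture (480x640x3 uint8, red, green, blue); there is no depth.
- camera_params(name): a dict with "K" (3x3 intrinsics, pixels), "camera_from_world" (4x4, takes a point from world to camera coordinates). Camera axes: x right, y down, z forward; pixel columns grow to the right and rows downward; lengths in m; the calibration is good to about 2 mm. A picture is of the moment at which its call begins. camera_params takes no time and is no camera call.
A pose or a line that the arm cannot do raises MotionError and nothing moves.
- sign_off(): hands the job in, once; it reports no verdict.
Trained networks look in the newest picture that a camera, given by its name, has taken for a name from the list of things; names that differ only in an ending like _2 or _b are one class to them, and where a whole thing is asked for, a point or a joint stands for the part that bears it (a point fixed in the world has none). Each returns a list of dicts, best first, with "confidence" (0 to 1); they miss things now and then, are a little off and sometimes report something else, mostly with a low value. They report only what shows in the picture. A call takes as long as a camera call. They do not tell look-alikes from the thing itself.
- look_for(camera, name): "at" ([column, row] in pixels, amid what is visible of it).
- tip_of(camera, name): "at" ([column, row] in pixels: a listed point, or the origin of a listed thing).
Readings, each from a call of its own:
- read_time_s(): time.
- read_qpos(): joint angles.
- read_joint_vel(): joint speeds.
- read_effort(): joint torques, N m.
- read_eef_pos(): TCP position.
- read_tcp_rot(): TCP orientation.
- read_ft_force(): force on the tool from outside, world axes, zero at the start.
- read_ft_torque(): the same for the moment, N m.
- read_finger_gap(): finger opening in m.
Only numpy, scipy, OpenCV 4.12 (cv2) and the standard library are available. Lean on these libraries where they do the work, as an engineer would, in place of code of your own. Each camera call takes 0.05 s, during which the arm holds its last target.

## Working session

There is one attempt and no reset: what is moved stays moved. The work goes in short steps, each a Python script; the robot and the scene stay as the last script left them, time stands still between calls to the robot, and variables do not carry over. Pictures are saved under pics/ and viewed, and the job is handed in when it is done.

```bash
mkdir -p pics; ls
cat > h.py <<'E'
from bench import *
import numpy as np, cv2
def snap(cam,fn):
    im=read_camera(cam); cv2.imwrite('pics/'+fn,cv2.cvtColor(im,cv2.COLOR_RGB2BGR)); return im
def P(cam):
    c=camera_params(cam); return np.array(c['K'])@np.array(c['camera_from_world'])[:3]
def tri(a,b):
    X=cv2.triangulatePoints(P('side'),P('top'),np.array(a,float).reshape(2,1),np.array(b,float).reshape(2,1)); return (X[:3]/X[3]).ravel()
def proj(cam,X):
    p=P(cam)@np.append(X,1); return p[:2]/p[2]
def onplane(cam,uv,z):
    M=P(cam); A=np.c_[M[:,0],M[:,1],M[:,2]*z+M[:,3]]; s=np.linalg.solve(A,[uv[0],uv[1],1]); return s[:2]/s[2]
E
python3 - <<'E'
from h import *
snap('side','s0.png'); snap('top','t0.png')
for c in('side','top'):
    cp=camera_params(c); M=np.array(cp['camera_from_world']); print(c,-M[:3,:3].T@M[:3,3],M[2,:3])
    for n in('cap','cap_grip','seat_1','seat_2','seat_3','box'):
        print(n,[(np.round(d['at'],1).tolist(),round(d['confidence'],2)) for d in tip_of(c,n)][:4])
print(read_time_s(),read_tcp_rot(),read_eef_pos(),read_ft_force())
E
```

```text
pics
side [0.25326308 0.82623669 0.56435843] [ 0.27974456 -0.80452265 -0.52391439]
cap [([232.8, 343.5], 0.84), ([300.9, 341.8], 0.82), ([272.9, 305.3], 0.76), ([357.2, 347.1], 0.61)]
cap_grip [([270.7, 284.5], 0.8), ([300.2, 323.5], 0.79), ([206.6, 288.7], 0.73), ([358.9, 326.9], 0.57)]
seat_1 [([304.4, 227.7], 0.93), ([317.0, 195.6], 0.86), ([313.8, 212.1], 0.72)]
seat_2 [([304.4, 227.7], 0.93), ([317.0, 195.6], 0.86), ([313.8, 212.1], 0.72)]
seat_3 [([304.4, 227.7], 0.93), ([317.0, 195.6], 0.86), ([313.8, 212.1], 0.72)]
box [([309.8, 232.5], 0.98)]
top [0.41743484 0.02444897 1.54248023] [ 0.0869374  -0.00439802 -0.99620407]
cap [([255.7, 238.6], 0.9), ([217.2, 226.1], 0.73), ([238.0, 300.3], 0.59), ([229.2, 264.2], 0.5)]
cap_grip [([234.9, 301.9], 0.9), ([255.8, 235.5], 0.86), ([231.1, 265.5], 0.59), ([215.4, 224.6], 0.56)]
seat_1 [([389.9, 219.8], 0.85), ([328.8, 228.4], 0.7), ([358.0, 224.4], 0.68)]
seat_2 [([389.9, 219.8], 0.85), ([328.8, 228.4], 0.7), ([358.0, 224.4], 0.68)]
seat_3 [([389.9, 219.8], 0.85), ([328.8, 228.4], 0.7), ([358.0, 224.4], 0.68)]
box [([356.7, 223.3], 0.93), ([359.2, 220.0], 0.64)]
0.7 [9.86353152e-01 1.64643424e-01 8.07131951e-06 5.02474343e-05] [ 0.2111126  -0.61481028  0.25033115] [ 0.14237721 -0.63799923 -0.87119112]
```

View pics/s0.png

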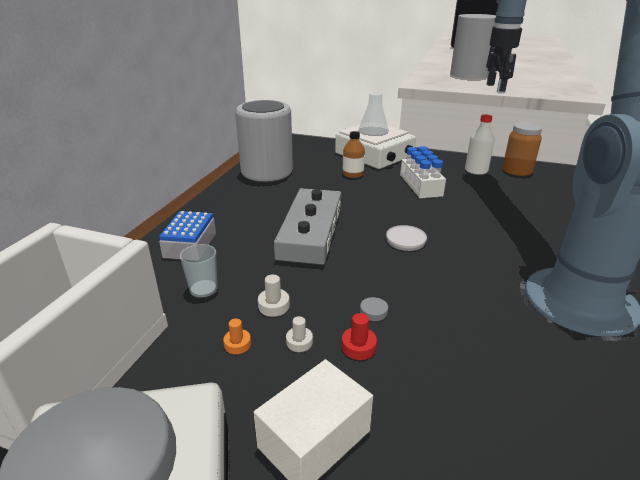

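View pics/t0.png

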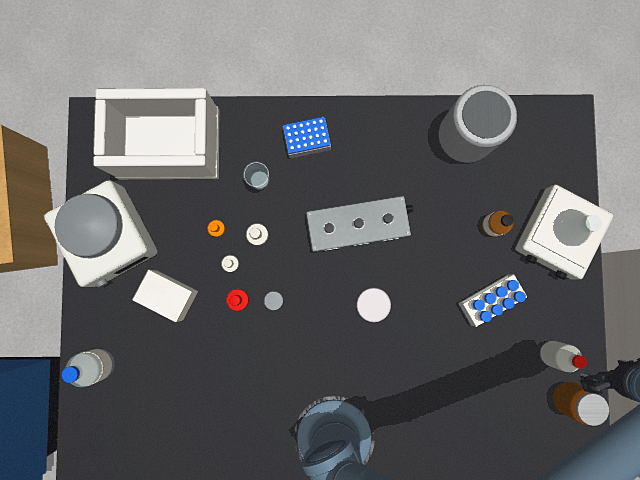

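Run:
```python
from h import *
s=cv2.imread('pics/s0.png'); t=cv2.imread('pics/t0.png')
cv2.imwrite('pics/s0z.png',cv2.resize(s[180:380,190:400],None,fx=3,fy=3,interpolation=2)[:600,:800])
cv2.imwrite('pics/t0z.png',cv2.resize(t[170:330,190:410],None,fx=3.6,fy=3.6,interpolation=2))
```

```text
(no output)
```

View pics/s0z.png

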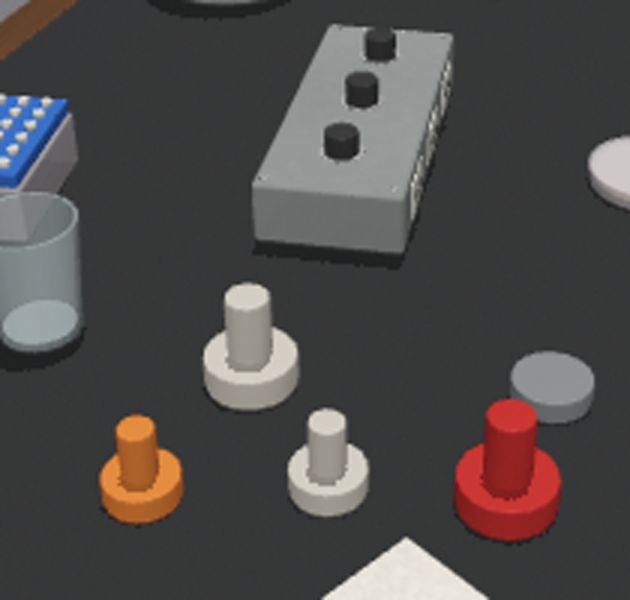

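View pics/t0z.png

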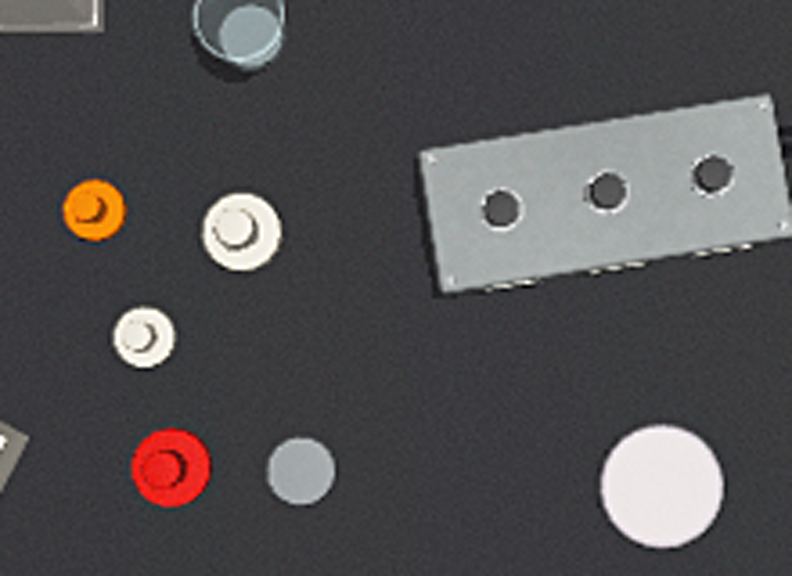

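Run:
```python
from h import *
for n,a,b in [('cap',(300.9,341.8),(229.2,264.2)),('grip',(300.2,323.5),(231.1,265.5)),('big',(272.9,305.3),(255.7,238.6)),('s1',(304.4,227.7),(328.8,228.4)),('s2',(313.8,212.1),(358,224.4)),('s3',(317,195.6),(389.9,219.8)),('box',(309.8,232.5),(356.7,223.3))]:
    X=tri(a,b); print(n,X.round(4),(proj('side',X)-a).round(1),(proj('top',X)-b).round(1))
for b in [(328.8,228.4),(358,224.4),(389.9,219.8)]: print(onplane('top',b,.055))
for b in [(304.4,227.7),(313.8,212.1),(317,195.6)]: print(onplane('side',b,.055))
print(onplane('top',(229.2,264.2),0),onplane('side',(300.9,341.8),0))
print(onplane('top',(231.1,265.5),.039),onplane('side',(300.2,323.5),.039))
for x in('amber','beaker','rack','dish','carton','screwlid'): pass
```

```text
cap [0.4699 0.284  0.0049] [-0.7 -0.1] [0.1 0.3]
grip [0.4686 0.2744 0.0378] [2.4 0.2] [-0.3 -1. ]
big [0.5451 0.2124 0.0082] [3.3 0.3] [-0.6 -1.5]
s1 [0.5629 0.0086 0.0624] [0.1 0. ] [-0.  -0.1]
s2 [ 0.5717 -0.0705  0.0598] [-1.  -0.1] [0.2 0.6]
s3 [ 0.5872 -0.1553  0.0603] [1.3 0.1] [-0.2 -0.8]
box [ 0.5812 -0.0704  0.003 ] [-0.7 -0.1] [0.1 0.4]
[0.56341356 0.00845901]
[ 0.57371167 -0.07034877]
[ 0.58560634 -0.15660422]
[ 0.56776434 -0.00335163]
[ 0.57237569 -0.07939192]
[ 0.59390211 -0.16515336]
[0.47085272 0.28511408] [0.47062649 0.2790721 ]
[0.46595197 0.27335951] [0.47206882 0.2765574 ]
```

Run:
```python
from h import *
def blobs(fn,mask_fn,roi,scale=1):
    im=cv2.imread('pics/'+fn); x0,y0,x1,y1=roi; r=im[y0:y1,x0:x1]
    m=mask_fn(r.astype(int)).astype(np.uint8)
    n,l,st,c=cv2.connectedComponentsWithStats(m,connectivity=4)
    return [(c[i]+[x0,y0],st[i]+np.array([x0,y0,0,0,0])) for i in range(1,n) if st[i,4]>25]
iv=lambda r:(r.min(2)>120)&(r.max(2)-r.min(2)<40)
dk=lambda r:r.max(2)<85
for nm,f,m,roi in [('cap t','t0.png',iv,(215,250,245,280)),('cap s','s0.png',iv,(280,310,318,356)),
  ('keys t','t0.png',dk,(315,208,405,246)),('keys s','s0.png',dk,(285,185,332,240))]:
    for c,s in blobs(f,m,roi): print(nm,c.round(2),s)
```

```text
cap t [229.48 263.22] [222 255  17  17 205]
cap s [298.8  335.44] [286 316  27  36 662]
keys t [387.   217.63] [383 214  10   9  35]
keys t [356.96 222.26] [354 218   8  10  27]
keys t [328.08 226.95] [325 223   8  10  37]
keys t [387.22 242.44] [357 237  48   9 235]
keys s [302.58 193.  ] [285 185  47  32 511]
keys s [310.14 209.52] [305 204  11  12 118]
keys s [303.46 226.61] [298 221  12  12 129]
```

```bash
cat > fit.py <<'E'
from h import *
from scipy.optimize import minimize
S=8
PM={c:P(c) for c in('side','top')}
def pr(c,X):
    q=np.c_[X,np.ones(len(X))]@PM[c].T; return q[:,:2]/q[:,2:]
def render(c,parts,roi):
    x0,y0,x1,y1=roi; im=np.zeros(((y1-y0)*S,(x1-x0)*S),np.uint8)
    for X in parts:
        h=cv2.convexHull((((pr(c,X)-[x0,y0]+.5)*S)*16).astype(np.int32)); cv2.fillConvexPoly(im,h,255,shift=4)
    return cv2.resize(im,(x1-x0,y1-y0),interpolation=cv2.INTER_AREA)/255.
th=np.linspace(0,2*np.pi,40)
def circ(x,y,z,r): return np.c_[x+r*np.cos(th),y+r*np.sin(th),0*th+z]
def cyl(x,y,z0,z1,r): return np.r_[circ(x,y,z0,r),circ(x,y,z1,r)]
def cap(p): x,y,z=p; return [cyl(x,y,z,z+.0167,.023),cyl(x,y,z+.0167,z+.0507,.011)]
def box(p):
    x,y,a=p[:3]; z=.055; c,s=np.cos(a),np.sin(a)
    xy=np.array([[u,v] for u in(-.055,.055) for v in(-.135,.135)])@np.array([[c,s],[-s,c]])+[x,y]
    return [np.vstack([np.c_[xy,0*xy[:,:1]],np.c_[xy,0*xy[:,:1]+z]])]
def fit(model,p0,obs,step):
    def cost(p): return sum(((render(c,model(p),r)-m)**2).sum() for c,r,m in obs)
    p0=np.array(p0,float); sim=np.vstack([p0]+[p0+np.eye(len(p0))[i]*step[i] for i in range(len(p0))])
    b=minimize(cost,p0,method='Nelder-Mead',options=dict(initial_simplex=sim,xatol=1e-5,fatol=1e-3,maxiter=600))
    return b.x,b.fun
E
python3 - <<'E'
from fit import *
I={'top':cv2.imread('pics/t0.png'),'side':cv2.imread('pics/s0.png')}
def crop(c,r): return I[c][r[1]:r[3],r[0]:r[2]].astype(float).mean(2)
def soft(c,r,bg,fg): return np.clip((crop(c,r)-bg)/(fg-bg),0,1)
def fill(m):
    h=(m>.5).astype(np.uint8); cs,_=cv2.findContours(h,0,1); k=np.zeros_like(h); cv2.drawContours(k,[max(cs,key=cv2.contourArea)],-1,1,-1)
    k2=cv2.erode(k,np.ones((3,3),np.uint8)); near=cv2.dilate(k,np.ones((3,3),np.uint8)); return np.where(k2>0,1.,m)*near
o=[]
for c,r in(('top',(215,250,245,280)),('side',(280,310,320,356))): o.append((c,r,fill(soft(c,r,55,150))))
for q in([o[0]],[o[1]],o):
    print('cap',*fit(lambda p:cap(p if len(p)>2 else [*p,0]),[.47,.28] if len(q)<2 else [.47,.28,.0],q,[.01]*3))
o=[]
for c,r in(('top',(300,190,420,256)),('side',(270,183,350,268))): o.append((c,r,fill(soft(c,r,50,105))));
cv2.imwrite('pics/m.png',np.hstack([cv2.resize(k[2],(400,300)) for k in o])*255)
for q in([o[0]],[o[1]],o):
    p,f=fit(box,[.578,-.07,.14],q,[.01,.01,.05]); print('box',p,f)
    R=np.array([-np.sin(p[2]),np.cos(p[2])]); print([(p[:2]+k*R*.08).round(4) for k in(1,0,-1)])
E
```

```text
cap [0.47362466 0.28282699] 2.503593567783965
cap [0.47352215 0.28074621] 13.544133483712315
cap [0.47306258 0.28202936 0.00124695] 19.852485545193037
box [ 0.57777138 -0.07043897  0.15681483] 59.01702612790376
[array([0.5653, 0.0086]), array([ 0.5778, -0.0704]), array([ 0.5903, -0.1495])]
box [ 0.58214577 -0.08271883  0.15884567] 230.36143886172195
[array([ 0.5695, -0.0037]), array([ 0.5821, -0.0827]), array([ 0.5948, -0.1617])]
box [ 0.57828264 -0.07099475  0.16314315] 395.4356891341855
[array([0.5653, 0.0079]), array([ 0.5783, -0.071 ]), array([ 0.5913, -0.1499])][ WARN:0@1.088] global loadsave.cpp:1063 imwrite_ Unsupported depth image for selected encoder is fallbacked to CV_8U.
```

View pics/m.png

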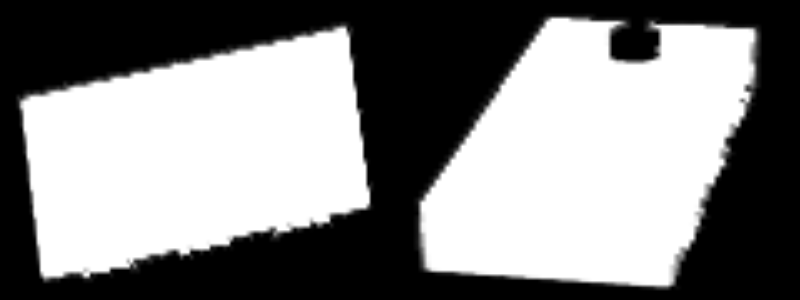

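Run:
```python
from fit import *
for c,f,r in(('side','s0.png',(270,180,350,270)),('top','t0.png',(300,185,420,260))):
    im=cv2.imread('pics/'+f)[r[1]:r[3],r[0]:r[2]]; k=6; im=cv2.resize(im,None,fx=k,fy=k,interpolation=2)
    for p,col in(([.5778,-.0704,.157],(0,255,0)),):
        B=((pr(c,box(p)[0])-r[:2]+.5)*k).astype(int)
        for i,j in((0,1),(1,3),(3,2),(2,0),(4,5),(5,7),(7,6),(6,4),(0,4),(1,5),(2,6),(3,7)): cv2.line(im,tuple(map(int,B[i])),tuple(map(int,B[j])),col,1)
        R=np.array([-np.sin(p[2]),np.cos(p[2])])
        for q in(-1,0,1):
            x,y=np.array(p[:2])+q*R*.08
            for z in(.055,.072): cv2.polylines(im,[((pr(c,circ(x,y,z,.013))-r[:2]+.5)*k).astype(np.int32)],True,(0,0,255),1)
    cv2.imwrite('pics/ov_%s.png'%c,im)
```

```text
(no output)
```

View pics/ov_side.png

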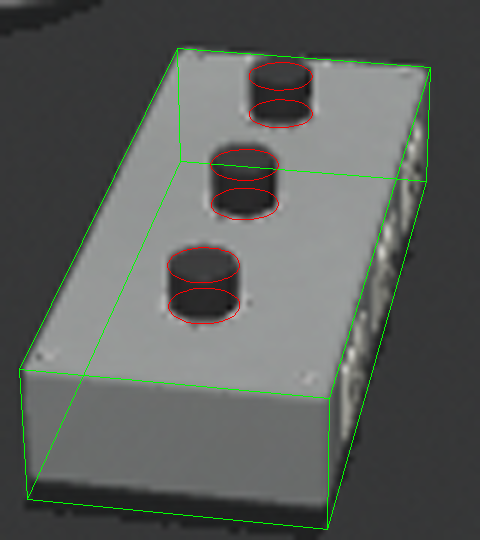

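View pics/ov_top.png

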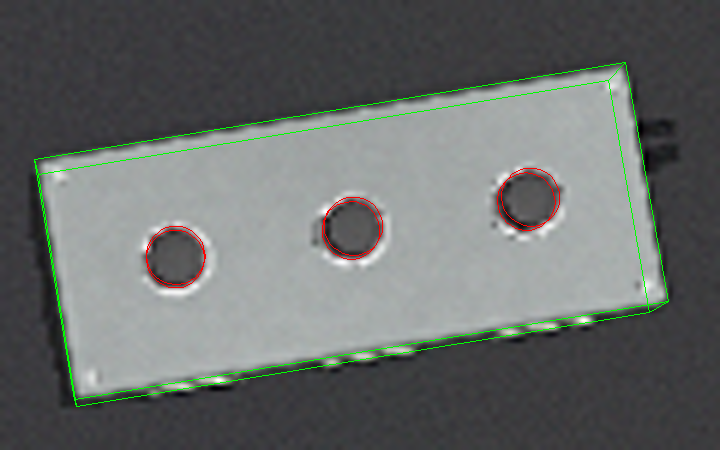

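```bash
cat >> h.py <<'E'
Q=[1,0,0,0]
SEAT={1:(.5653,.0086),2:(.5778,-.0704),3:(.5903,-.1495)}
def fz(n=3): return float(np.mean([read_ft_force()[2] for _ in range(n)]))
E
python3 - <<'E'
from h import *
t=read_time_s()
move_gripper(0.0); print('grip',read_time_s()-t, read_finger_gap())
x,y=SEAT[3]
move_ptp([x,y,.15],Q); print('mv',read_time_s(),read_eef_pos(),read_qpos().round(2) if hasattr(read_qpos(),'round') else read_qpos())
t=read_time_s(); f=[read_ft_force()[2] for _ in range(8)]; print(read_time_s()-t,np.round(f,2))
movel([x,y,.100],speed=.06); print(read_time_s(),read_eef_pos(),[round(read_ft_force()[2],2) for _ in range(4)])
t=read_time_s();movel([x,y,.0995],speed=.01); print(read_time_s()-t,read_eef_pos(),fz())
snap('side','s1.png');snap('top','t1.png')
E
```

```text
grip 0.7666999999999999 -0.000220147765992605
mv 3.6417 [ 0.590059   -0.15137678  0.1501368 ] [ 0.41  0.43 -0.28  1.77  0.14  0.96 -1.5 ]
0.0 [0.55 0.55 0.55 0.55 0.55 0.55 0.55 0.55]
4.625 [ 0.59076571 -0.14952471  0.10041136] [np.float64(0.16), np.float64(0.16), np.float64(0.16), np.float64(0.16)]
0.25 [ 0.59054599 -0.14958963  0.09989336] -0.5175329787679815
```

Run:
```python
import cv2
a=cv2.imread('pics/s1.png')[120:270,240:400];cv2.imwrite('pics/s1z.png',cv2.resize(a,None,fx=4,fy=4,interpolation=2))
```

```text
(no output)
```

View pics/s1z.png

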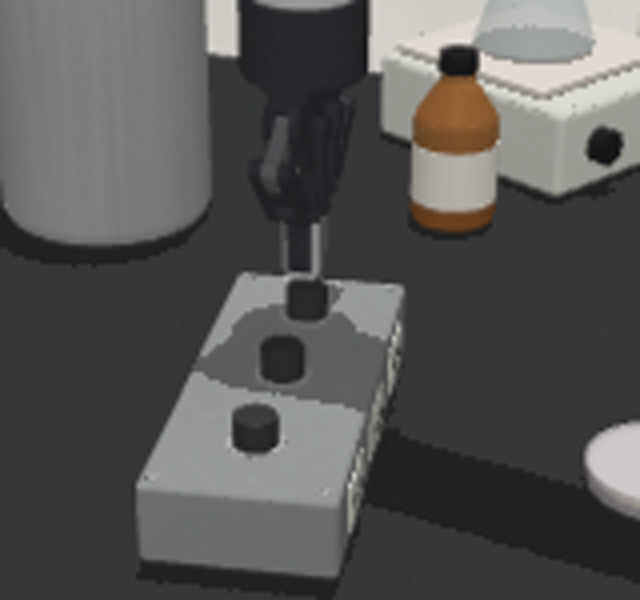

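```bash
cat >> h.py <<'E'
def favg(n=3):
    v=[]
    for _ in range(n): pause(.02); v.append(read_ft_force()[2])
    return float(np.mean(v))
def press(k,zstart=.0995,depth=5.5,speed=.01):
    x,y=SEAT[k]; base=favg(4); z=zstart; log=[]; c=None; pk=0
    while True:
        z-=.0005; movel([x,y,z],speed=.01); f=favg(2)-base; e=read_eef_pos()[2]; log.append((round((e)*1e3,2),round(f,2)))
        if f>8.5: why='force'; break
        if c is None and f>1.1 and len(log)>1 and log[-2][1]>.5: c=e+.0005
        if c is None and z<.083: why='nothing'; break
        pk=max(pk,f)
        if pk>3.3 and f<.45*pk: why='SNAP'; break
        if c is not None and c-e>depth*1e-3: why='depth'; break
    print(k,why,'contact',c,'base',round(base,2),'t',read_time_s()); print(log); return why
E
python3 - <<'E'
from h import *
w=press(3)
if w!='SNAP':
    x,y=SEAT[3]; movel([x,y,.105],speed=.06); print(favg(),read_time_s())
E
```

```text
3 SNAP contact 0.09325772945528032 base 0.06 t 9.8583
[(np.float64(98.98), -0.52), (np.float64(98.45), -0.17), (np.float64(97.97), -0.4), (np.float64(97.48), -0.08), (np.float64(96.97), 0.15), (np.float64(96.46), -0.39), (np.float64(95.97), 0.32), (np.float64(95.47), -0.29), (np.float64(95.0), -0.02), (np.float64(94.46), -0.43), (np.float64(93.99), -0.13), (np.float64(93.66), 0.39), (np.float64(93.3), 2.32), (np.float64(92.76), 4.17), (np.float64(92.11), 4.96), (np.float64(91.39), 3.95), (np.float64(90.68), 2.2)]
```

Run:
```python
from h import *
x,y=SEAT[3]; log=[]
z=.0905
while z>.0865:
    z-=.0005; movel([x,y,z],speed=.01); f=favg(2); log.append((round(float(read_eef_pos()[2]*1e3),2),round(f,2)))
    if f>4 or (z<.0872): break
print(log)
movel([x,y,.115],speed=.08)
move_ptp([.5,.12,.2],Q)
snap('side','s2.png'); print(read_time_s(),favg())
import cv2
a=cv2.imread('pics/s2.png')[120:270,240:400];cv2.imwrite('pics/s2z.png',cv2.resize(a,None,fx=4,fy=4,interpolation=2))
```

```text
[(89.41, -0.51), (89.36, -0.04), (88.96, -0.08), (88.48, -0.52), (87.95, 0.62), (87.44, -0.09), (86.94, 0.33)]
13.5333 -0.23535910300619467
```

View pics/s2z.png

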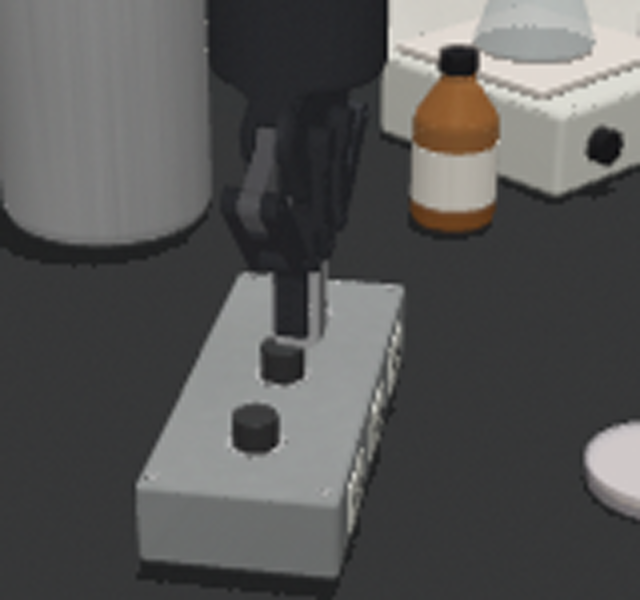

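Run:
```python
from h import *
move_ptp([.4733,.282,.16],Q)
move_gripper(.06,20)
snap('side','s3.png'); snap('top','t3.png'); print(read_time_s(),read_eef_pos())
a=cv2.imread('pics/s3.png')[150:390,200:400];cv2.imwrite('pics/s3z.png',cv2.resize(a,None,fx=2.5,fy=2.5,interpolation=2))
a=cv2.imread('pics/t3.png')[170:330,190:410];cv2.imwrite('pics/t3z.png',cv2.resize(a,None,fx=3.6,fy=3.6,interpolation=2))
```

```text
15.0 [0.47327488 0.28203458 0.16003857]
```

View pics/s3z.png

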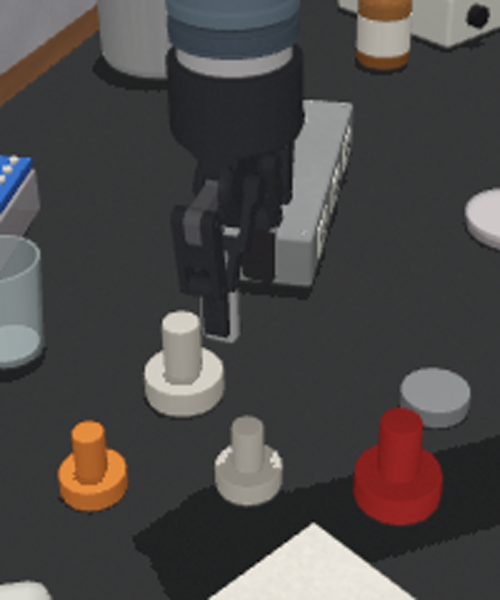

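View pics/t3z.png

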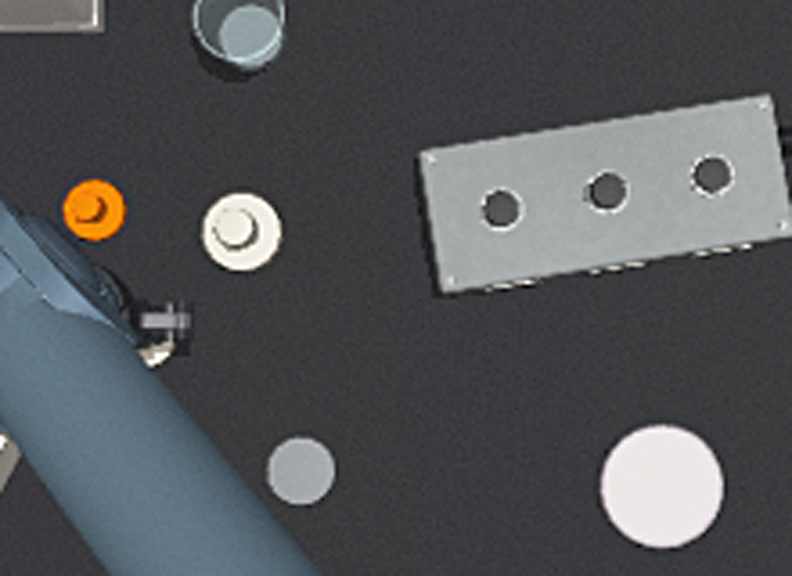

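Run:
```python
from h import *
movel([.4733,.282,.076],speed=.12)
snap('side','s4.png'); print(read_time_s(),read_eef_pos(),read_finger_gap(), proj('side',np.array([.4733,.282,.057])))
a=cv2.imread('pics/s4.png')[250:390,230:400];cv2.imwrite('pics/s4z.png',cv2.resize(a,None,fx=4,fy=4,interpolation=2))
```

```text
15.9 [0.47406946 0.28266239 0.07691914] 0.05991729424359423 [298.13051722 317.17767282]
```

View pics/s4z.png

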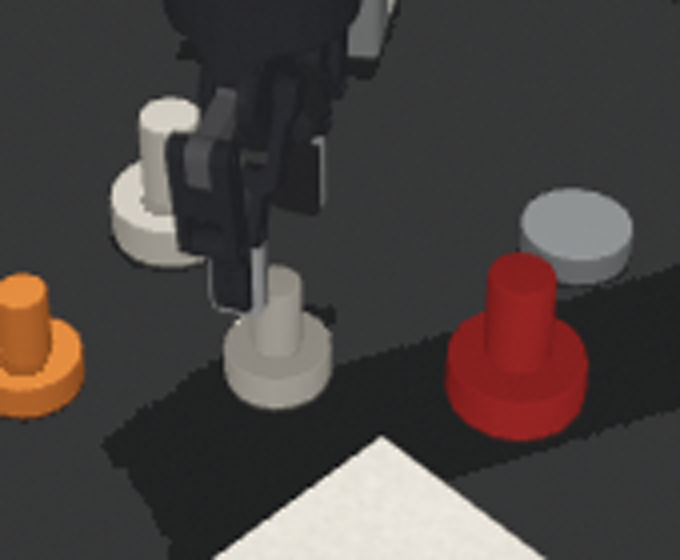

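Run:
```python
from h import *
for y in(.282+.03+.006,.282-.03-.006):
  for z in (.058,.066): print(proj('side',np.array([.4741,y,z])))
movel([.4733,.282,.041],speed=.05); print(read_ft_force(),read_eef_pos())
t=read_time_s();move_gripper(.0,25); print(read_finger_gap(),read_eef_pos(),read_ft_force(),read_time_s())
```

```text
[289.55410179 330.77273772]
[289.39629599 326.97657163]
[305.18515695 303.48065828]
[305.12188926 299.81809625]
[ 0.16763159  0.03256698 -0.02027538] [0.47341853 0.28220059 0.04106524]
0.020937658234220127 [0.47366706 0.28222461 0.04144522] [-0.45688523 -0.18269448  2.41482665] 17.175
```

Run:
```python
from h import *
x,y,_=read_eef_pos()
movel([x,y,.16],speed=.12)
snap('side','s5.png'); snap('top','t5.png'); print(read_time_s(),read_eef_pos(),read_finger_gap(),read_ft_force())
a=cv2.imread('pics/s5.png')[200:360,230:400];cv2.imwrite('pics/s5z.png',cv2.resize(a,None,fx=3.7,fy=3.7,interpolation=2))
```

```text
18.4167 [0.47293692 0.28171963 0.15882954] 0.021096558581039242 [-0.20012618 -0.06254331 -0.75810324]
```

View pics/s5z.png

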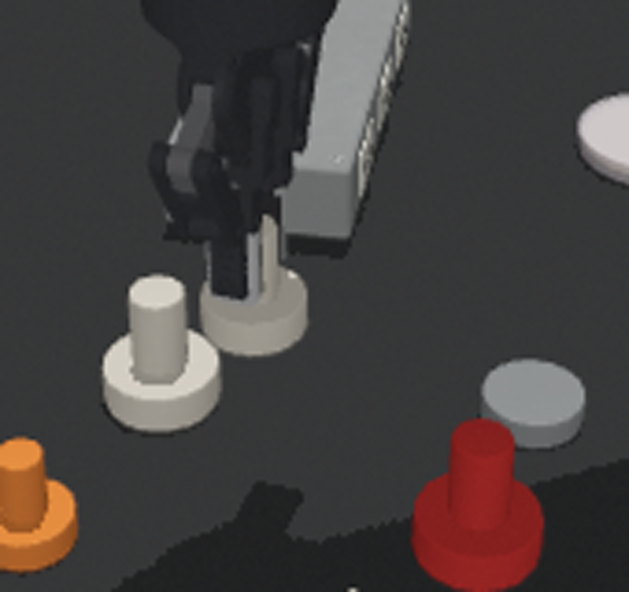

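Run:
```python
from h import *
for dx in(-.003,0,.003): print(proj('side',np.array([.4729+dx,.2817,.118+.008])))
x,y=SEAT[3]
move_ptp([x,y,.17],Q); movel([x,y,.130],speed=.08)
snap('side','s6.png'); snap('top','t6.png'); print(read_time_s(),read_eef_pos(),read_finger_gap(),read_ft_force())
a=cv2.imread('pics/s6.png')[120:270,240:400];cv2.imwrite('pics/s6z.png',cv2.resize(a,None,fx=4,fy=4,interpolation=2))
a=cv2.imread('pics/t6.png')[180:260,300:420];cv2.imwrite('pics/t6z.png',cv2.resize(a,None,fx=6,fy=6,interpolation=2))
```

```text
[299.27415697 283.95443613]
[297.49494978 283.58198189]
[295.71983327 283.21038398]
20.8083 [ 0.59086156 -0.14961885  0.13052781] 0.02109150894471741 [-0.38758697 -0.19303764 -0.31777207]
```

View pics/s6z.png

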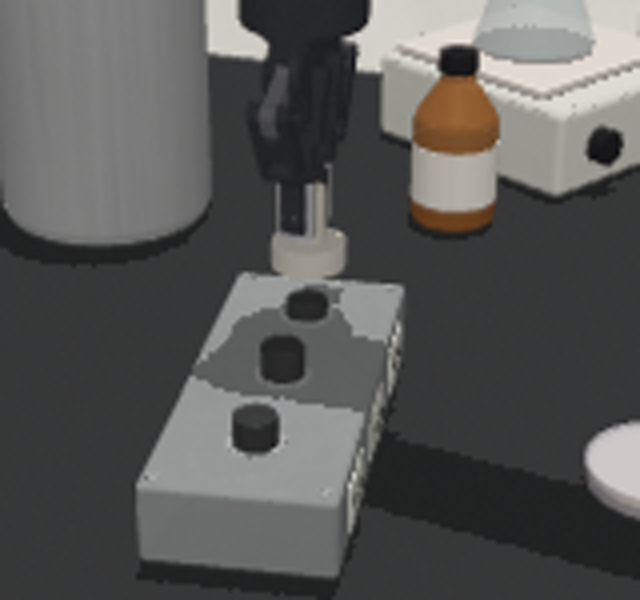

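View pics/t6z.png

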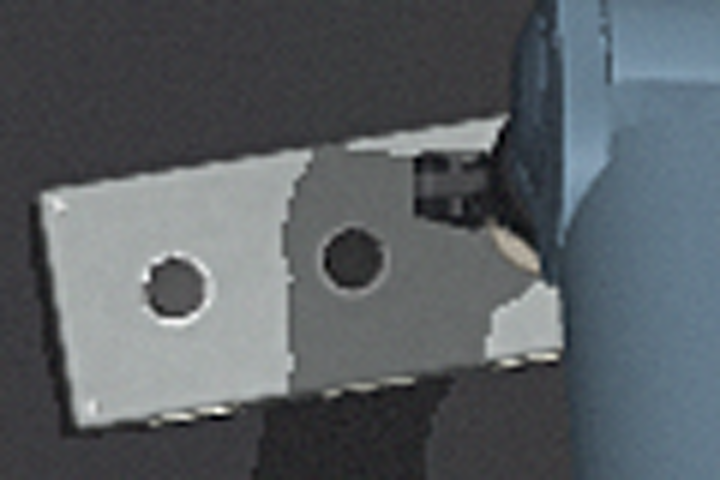

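Run:
```python
from h import *
x,y=SEAT[3]
for z in(.06,.098): print(z,proj('side',np.array([x,y,z])),proj('side',np.array([x+.004,y,z])))
```

```text
0.06 [316.32066006 196.61002426] [314.79273763 196.37904749]
0.098 [316.30675453 182.48956521] [314.75180049 182.26854812]
```

Run:
```python
from h import *
x,y=SEAT[3]; x+=.0015
movel([x,y,.1025],speed=.03); base=favg(4); print(base,read_eef_pos()); z=.1025; log=[]
while z>.091:
    z-=.0005; movel([x,y,z],speed=.01); f=favg(2)-base; log.append((round(float(read_eef_pos()[2]*1e3),2),round(f,2)))
    if f>2.0: break
print(log,read_time_s())
snap('side','s7.png')
a=cv2.imread('pics/s7.png')[120:270,240:400];cv2.imwrite('pics/s7z.png',cv2.resize(a,None,fx=4,fy=4,interpolation=2))
```

```text
-0.3431491333272202 [ 0.59207018 -0.1495497   0.10283082]
[(102.09, -0.4), (101.43, -0.31), (100.96, -0.28), (100.47, -0.41), (99.94, -0.2), (99.44, -0.12), (98.97, 0.3), (98.48, -0.57), (97.96, -0.65), (97.46, -0.37), (96.99, -0.09), (96.51, 0.38), (96.49, 4.2)] 25.625
```

View pics/s7z.png

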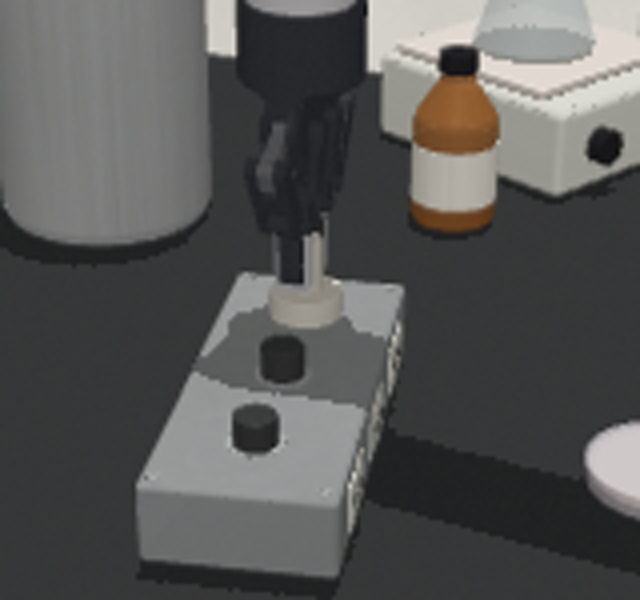

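Run:
```python
from h import *
x,y=SEAT[3]; x+=.0015
move_gripper(.045); print(read_finger_gap(),read_eef_pos(),read_ft_force())
e=read_eef_pos(); movel([x,y,.18],speed=.08)
move_ptp([.40,-.30,.28],Q); pause(.3)
snap('side','s8.png'); snap('top','t8.png'); print(read_time_s())
for c in('side','top'): print([(np.round(d['at'],1).tolist(),round(d['confidence'],2)) for d in tip_of(c,'cap')][:5],proj(c,np.array([SEAT[3][0],SEAT[3][1],.055])))
a=cv2.imread('pics/s8.png')[120:270,240:400];cv2.imwrite('pics/s8z.png',cv2.resize(a,None,fx=4,fy=4,interpolation=2))
```

```text
0.04499567900239311 [ 0.59172843 -0.14949443  0.0957052 ] [-0.13643094 -0.40375476 -0.32137476]
28.6583
[([235.8, 343.0], 0.83), ([314.2, 195.9], 0.64), ([274.9, 307.5], 0.63), ([361.5, 345.6], 0.61)] [316.32245378 198.43145998]
[([385.5, 218.3], 0.71), ([255.1, 237.0], 0.7), ([235.1, 298.8], 0.64), ([217.7, 229.6], 0.51)] [387.23940101 218.08940337]
```

View pics/s8z.png

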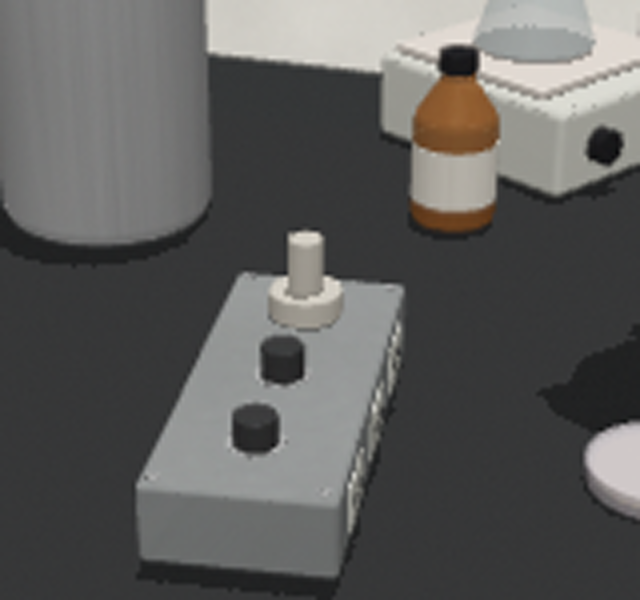

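View pics/t8.png

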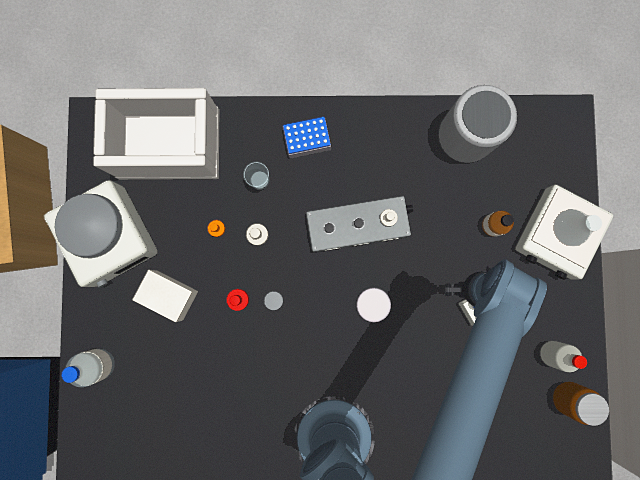

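```bash
python3 - <<'E'
from fit import *
o=[]
for c,f,r,bg,fg in(('side','s8.png',(303,172,330,205),132,185),('top','t8.png',(376,205,402,230),178,225)):
    a=cv2.imread('pics/'+f)[r[1]:r[3],r[0]:r[2]].astype(float); m=((a[:,:,2]-a[:,:,0])>6)&(a[:,:,2]>110); h=m.astype(np.uint8)
    cs,_=cv2.findContours(h,0,1); k=np.zeros_like(h); cv2.drawContours(k,[max(cs,key=cv2.contourArea)],-1,1,-1); print(c,k.sum()); o.append((c,r,k.astype(float)))
print(fit(cap,[.59,-.15,.055],o,[.006]*3))
for q in o: print(q[0],fit(lambda p:cap([*p,.055]),[.59,-.15],[q],[.006]*2))
E
python3 - <<'E'
import sys; sys.path.insert(0,'.')
from h import *
sign_off(); print(read_time_s())
E
```

```text
side 318
top 238
(array([ 0.59200928, -0.15141746,  0.05636012]), np.float64(16.84704344482891))
side (array([ 0.59280141, -0.153927  ]), np.float64(7.110665128796617))
top (array([ 0.59190983, -0.15157642]), np.float64(8.611872356785852))
the job is handed in; nothing more can be done
the job is handed in; nothing more can be done
```

The sound key is at place 3 (the box's −y end). It is pressed in, the guard cap is over it, and the job is handed in at roughly 29 s.

- **Key:** Place 3 was the first key I pressed. Its force peaked at about 5 N at about 1.8 mm and collapsed to nothing by 4.5 mm. The pictures afterwards show it staying lower than the others. I never touched keys 1 and 2.
- **Cap:** I took the smaller ivory cap and set it down over key 3. It met hard contact of about 4 N with the tool at 96.5 mm. The tool was 41.4 mm above the rim when it gripped the cap, so the rim was at about 55 mm, the height of the box top. I then let go and moved the arm away.
- **Last checks:** The pictures show the cap upright over key 3. A two-view fit puts it within about 3 mm of my seat estimate, with the rim at 56.4 mm. That is 1.4 mm above the box top, which disagrees slightly with the contact height. It is about as far off as the 1.2 mm I measured for the cap when it stood on the bench. I therefore trusted the contact height, but the pictures alone don't rule out a gap of about 1 mm.
- **Other things on the bench:** The last top picture shows nothing moved, though the arm partly hides the rack there.

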